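# Index the revolving boot-care tidy and stow the boot tray clip

## Task

The revolving tidy on the mudroom bench has been left standing between two clicks. Push it gently by one of its red posts anticlockwise (seen from above) until its spring plunger drops fully into the next notch and the empty blue-lined pocket stands roughly at the brass pointer; ease off as soon as it locks, since forcing it (more than about 15 N) damages the plunger. Then lay the aluminium boot tray corner clip flat, the same way up as it lies now, in the middle of the blue pocket without dropping it, leave the tidy locked, and leave everything else on the bench where it is.

Things in the scene. Friction and masses are not known exactly. Their poses are not given: they have to be found in the camera images.
- caddy: foot of the revolving tidy: a dark wooden disc, 270 mm across, fixed to the bench. Origin on the turning axis at bench height, z up; a brass pointer sticks out along its -x axis (front), to 185 mm from the axis, 12 mm high. A dark steel clamp block stands at its +x side (back, give or take the clamp's setting), up to 188 mm from the axis; its plunger knob reaches 130 mm high
- carousel (a joint): turn of the white tray on the foot, rad, growing anticlockwise seen from above; 0: blue pocket exactly along the pointer. Starts 0.7 to 1.05 before 0; drag 2 to 6 N at a post; stays where left. It locks both ways (a springy 2 mm, then hard) somewhere from -0.3 to 0.3: the plunger's clamp was set by hand, where is not reported, so feel for it (resistance jumps). Notches every 90 deg
- plunger (a joint): height in m of the spring-loaded steel index plunger (black knob on top) on the clamp at the back of the foot: about 0.009 while it rides on the tray's aluminium rim, about 0 when it has dropped fully into a notch. It works by itself; leave it alone
- tray_hub (a point): top of the tray's steel hub (32 mm across, 64 mm high) on the turning axis; its axes are the tray's. The tray is 310 mm across. Its pockets are quadrants centred on the tray's -x (blue, empty), +x, +y and -y axes (full, contents up to 65 mm high), parted by 6 mm walls at 45, 135, 225 and 315 deg
- right_post (a point): one of four red posts, the one at 315 deg in the tray's frame (back right when the tray is home): a point on its axis 90 mm above the bench. The posts are upright, 18 mm in diameter, their tops 105 mm above the bench, 112 mm from the turning axis, one on each dividing wall (45, 135, 225, 315 deg). Any of them can be pushed
- pocket (a point): middle of the floor of the empty blue pocket, 74 mm from the turning axis on the tray's -x side, 30 mm above the bench; its axes are the tray's. The pocket is a quadrant: dividing walls at 45 deg either side, and a round outer wall whose inside is 127 mm from the axis; all walls rise to 58 mm above the bench
- clip_leg (a point): where to grasp the aluminium clip: a point in its first leg, half-way up. The clip is an L seen from above, 52 x 52 mm overall, 22 mm high, 70 g, lying flat; its legs are 14 mm wide. The first leg is 52 mm long and runs along the clip's x axis; this point lies 12 mm from the leg's middle towards its free end; fingers close on it along the clip's y axis. z up; axes are the clip's
- clip_centre (a point): centre of the 52 x 52 mm square that the clip fills, half-way up (11 mm above its underside). In the clip's frame the grasp point of the first leg lies at x +12, y -19 mm from here, and the second leg runs along y at x -19 mm
- tin: bystander: round green polish tin with a brass lid, 71 mm across, 26 mm high; origin at its underside
- brush: bystander: boot brush, 90 x 40 x 38 mm, dark wooden back up; origin at its underside
- bowl: bystander: blue ceramic bowl, 120 mm across, 50 mm high; origin at its underside
- dustpan: bystander: yellow plastic dustpan, about 310 x 200 x 50 mm; origin at the underside of its pan
- broom: bystander: short wooden hand broom, about 290 mm long; origin at its underside
Not all that is in view belongs to the job. Of the things shaped like the part that bears clip_leg, the aluminium one is meant.

How it is judged (in metres and radians):
On the way, in this order (a step that is already met when the one before it is completed fails the run):
1. the tray is locked in the next notch with the blue pocket at the pointer, the clip not yet in it (value of joint plunger below 0.004 m and value of joint carousel between -0.45 and 0.45 rad and velocity of joint carousel between -0.05 and 0.05 rad/s and horizontal distance between clip_centre and pocket above 0.08 m), for 0.2 s.
2. the clip lies in the blue pocket (horizontal distance between clip_centre and pocket below 0.035 m and z of clip_centre in the frame of pocket between 0.004 and 0.018 m and angle between clip_centre's own z axis and vertical below 0.15 rad), for 0.2 s.
At the end, for the whole second after the job is handed in: the plunger is within 4 mm of fully down, with the carousel within 0.45 rad of 0; the clip lies flat (within 0.15 rad), at rest, on the floor of the blue pocket, its centre within 35 mm of the pocket's middle (all of step 2 and value of joint plunger below 0.004 m and value of joint carousel between -0.45 and 0.45 rad and linear speed of clip below 0.02 m/s); the robot touches nothing.
It fails at once if the robot presses on the tidy with more than 18 N (contact force between any of the arm, the fingers and caddy above 18 N).
It fails at once if the clip is dropped (falls free faster than 0.7 m/s) (linear speed of clip above 0.7 m/s and contact force between the fingers and clip below 0.05 N).
It fails at once if another thing on the bench is moved more than 30 mm (distance of any of tin, brush, bowl, dustpan, broom from where it was at the start of the episode above 0.03 m).
It also fails if it takes over 69 s, if anything falls off the work surface, if the arm or the gripper's body presses on something with over 40 N, if the wrist force passes 120 N, or if a joint passes its speed limit or range.

## Robot

A 6-joint arm with a two-finger parallel gripper is mounted at the origin on the work surface. World frame = base frame: x ahead of the robot, y to its left, z up, the work surface at z = 0. Lengths are in mm, angles in rad, forces in N, time in s.
With the tool pointing down it reaches from about 350 to 875 mm from the base axis. Payload 4.2 kg.
Tool frame: the origin (TCP) lies at the very end of the fingers, on their centre line; the grasp point (between the pads) lies 19 mm behind it; y points along the fingers, z is the direction in which the jaws open and shut, and the axes are right-handed (so a half turn about y gives the same grasp; the last joint's range is limited). The gripper opens to 85 mm and grips with 20 to 120 N. Pads are 22 mm wide; open, the fingers measure 114 mm over their backs; the gripper's body (76 mm by 85 mm) begins 54 mm behind the grasp point. The pads swing forward as they close: fully open they stand 13 mm farther back than shut.
Start: joints at [1.482, 0.385, 0.008, 0, -1.194, -0.259], TCP at [212.986, 587.568, 231.312] pointing down, gripper open.
Joint ranges: [-3.14, 3.14], [-1.21, 2.06], [-1.07, 1.41], [-3.16, 2.05], [-2.99, -0.16], [-3.1, 3.1]. Speed limits (rad/s): [2.79, 2.79, 3.14, 3.14, 3.14, 3.14].

## Interface

Orientations are given as a unit quaternion [x, y, z, w].
In Python, from bench import arm gives the robot as it stands.
- The arm moves only by the shell command python3 -m creep 'ROWS'. ROWS is JSON, a list of rows, each an object with "delta_pos": the shift along the tool's x, y, z in mm, a list of three; "rot": the turn, a rotation vector about the tool's x, y, z in rad, a list of three; "jaw": the finger opening in mm, from 0 to 85.4. A call has exactly 10 rows; each row shifts and turns the commanded pose from where the row before left it, along the tool's axes as they then stand; what a row does not reach is not made up. A row lasts 1/12 s, in which the tool goes at most 41.7 mm and 7.16 degrees, less where a joint would pass 70% of its speed; a pose out of reach is approached as far as the arm can. A call is refused whole if a number of a shift passes 41.7 or a number of a turn 0.125, either way. A call with a gripper value outside its range is refused whole. The fingers move at their own pace and stop on an object; the grip force is fixed at half the most. Time passes only in rows, so rows that do not move let the fingers close, or fill a call up. It gives the time, the measured TCP pose, the force and the opening at its end, in the units of the state.
- arm.read_state(): the state, without advancing time (a new reading comes with each control period).
- arm.get_image(name): name is "scene" or "top" or "wrist"; returns the picture (384x512x3 uint8, red, green, blue); there is no depth.
- arm.calibration(name): a dict with "intrinsics" (3x3 intrinsics, pixels), "R" (3x3) and "t" (3): a world point X has camera coordinates R X + t. Camera axes: x right, y down, z forward; pixel columns grow to the right and rows downward; lengths in mm; the calibration is good to about 2 mm. The wrist camera is an equidistant fisheye: a pixel r from the principal point sees the ray r / f radians off the axis. A picture is of the moment at which its call begins: read the wrist's pose just before it. calibration takes no time and is no camera call; for the wrist camera it gives the pose at the moment of the call.
- arm.job_done(): hands the job in, once; it reports no verdict.
Trained networks look in the newest picture that a camera, given by its name, has taken for a name from the list of things; names that differ only in an ending like _2 or _b are one class to them, and where a whole thing is asked for, a point or a joint stands for the part that bears it (a point fixed in the world has none). Each returns a list of dicts, best first, with "p" (0 to 1); they miss things now and then, are a little off and sometimes report something else, mostly with a low value. They report only what shows in the picture. A call takes as long as a camera call. They do not tell look-alikes from the thing itself.
- arm.find_in(camera, target): "location" ([column, row] in pixels, amid what is visible of it).
- arm.masks_of(camera, target): "pixels" (384x512 bool, what is visible of it) and "location" ([column, row] in pixels, amid what is visible of it).
The state is a dict: "clock": time; "joints": joint angles; "joint_vel": joint speeds; "joint_efforts": joint torques, N m; "position": TCP position; "ee_rot": TCP orientation; "contact_force": force on the tool from outside, world axes, zero at the start; "wrist_torque": the same for the moment, N m; "gripper_width": finger opening in mm.
Only numpy, scipy, OpenCV 4.12 (cv2) and the standard library are available. Lean on these libraries where they do the work, as an engineer would, in place of code of your own. Each camera call takes 0.05 s, during which the arm holds its last target. There are 200 camera calls.

## Working session

There is one attempt and no reset: what is moved stays moved. The work goes in short steps, Python scripts to look and compute and a shell command to move; the robot and the scene stay as the last step left them, time stands still between calls to the robot, and variables do not carry over. Pictures are saved under pics/ and viewed, about 8 in all and at most 12, crops included, and the job is handed in when it is done.

```bash
mkdir -p pics; cat > h.py <<'E'
import numpy as np, cv2
from scipy.spatial.transform import Rotation as R
from bench import arm
def pix2plane(name,uv,z,cal=None):
    c=cal or arm.calibration(name);K=np.array(c["intrinsics"]);Rm=np.array(c["R"]);t=np.array(c["t"]).ravel()
    d=np.linalg.inv(K)@np.array([uv[0],uv[1],1.])
    if name=="wrist":
        x=(uv[0]-K[0,2])/K[0,0];y=(uv[1]-K[1,2])/K[1,1];th=np.hypot(x,y);s=np.sin(th)/max(th,1e-9);d=np.array([x*s,y*s,np.cos(th)])
    o=-Rm.T@t;d=Rm.T@d
    return o+d*(z-o[2])/d[2]
def proj(name,X):
    c=arm.calibration(name);K=np.array(c["intrinsics"]);p=np.array(c["R"])@np.array(X,float)+np.array(c["t"]).ravel()
    if name=="wrist":
        r=np.hypot(p[0],p[1]);th=np.arctan2(r,p[2]);return K[:2,:2].diagonal()*p[:2]/r*th+K[:2,2]
    return (K@p)[:2]/p[2]
def st():
    s=arm.read_state();q=R.from_quat(s["ee_rot"]).as_matrix()
    print(s["clock"],"pos",np.round(s["position"],1),"F",np.round(s["contact_force"],1),"w",round(s["gripper_width"],1),"j",np.round(s["joints"],2));print(np.round(q,3));return s
E
python3 - <<'E'
from h import *
st()
ims=[]
for n in("scene","top"):
    im=arm.get_image(n);cv2.imwrite(f"pics/{n}0.png",im[:,:,::-1])
zs=dict(caddy=15,tray_hub=64,right_post=90,clip_leg=11,tin=26,brush=38,bowl=25,dustpan=20,broom=20,pocket=30,clip_centre=11)
for t,z in zs.items():
    for n in("top","scene"):
        for d in arm.find_in(n,t)[:5]: print(t,n,round(d["p"],2),np.round(d["location"]),np.round(pix2plane(n,d["location"],z)[:2]))
E
```

```text
0.0 pos [212.8 587.  230.2] F [-1.   0.4  0.1] w 85.4 j [ 1.48  0.39  0.01 -0.   -1.19 -0.26]
[[-0.94  -0.001 -0.341]
 [ 0.341 -0.002 -0.94 ]
 [-0.    -1.     0.002]]
caddy top 0.95 [254. 180.] [606. -58.]
caddy top 0.7 [253. 184.] [592. -55.]
caddy scene 0.73 [248. 213.] [601. -65.]
caddy scene 0.4 [377. 201.] [451. 320.]
tray_hub top 0.7 [254. 181.] [594. -57.]
tray_hub scene 0.68 [252. 210.] [614. -48.]
right_post top 0.81 [253. 182.] [586. -52.]
right_post scene 0.71 [255. 212.] [629. -35.]
clip_leg top 0.58 [127. 253.] [345. 380.]
clip_leg top 0.58 [166. 252.] [352. 244.]
clip_leg top 0.53 [145. 222.] [453. 321.]
clip_leg scene 0.72 [401. 177.] [338. 383.]
clip_leg scene 0.7 [365. 172.] [349. 268.]
clip_leg scene 0.44 [380. 204.] [458. 331.]
tin top 0.84 [328. 169.] [ 644. -317.]
tin top 0.36 [252. 182.] [597. -51.]
tin scene 0.65 [169. 210.] [ 662. -309.]
brush top 0.65 [323. 224.] [ 449. -296.]
brush scene 0.66 [191. 160.] [ 468. -300.]
brush scene 0.24 [429. 226.] [513. 483.]
bowl top 0.67 [133. 162.] [662. 371.]
bowl scene 0.66 [383. 256.] [644. 362.]
bowl scene 0.61 [192. 159.] [ 456. -304.]
dustpan top 0.61 [407. 227.] [ 445. -589.]
dustpan scene 0.98 [118. 139.] [ 440. -582.]
broom top 0.42 [326. 225.] [ 447. -308.]
broom scene 0.64 [430. 228.] [510. 490.]
pocket top 0.56 [250. 178.] [608. -43.]
pocket top 0.24 [ 96. 209.] [495. 490.]
pocket scene 0.97 [255. 214.] [605. -42.]
clip_centre top 0.61 [130. 253.] [346. 370.]
clip_centre scene 0.6 [402. 178.] [342. 386.]
clip_centre scene 0.54 [378. 199.] [441. 323.]
clip_centre scene 0.46 [365. 175.] [361. 267.]
```

View pics/top0.png

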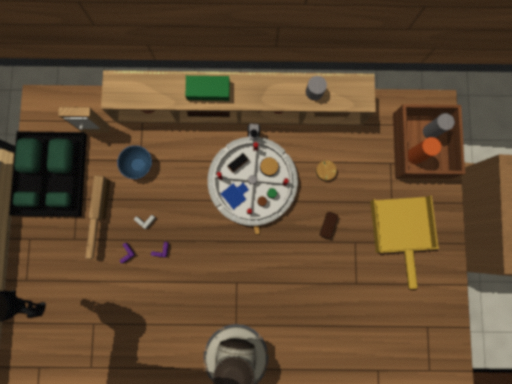

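View pics/scene0.png

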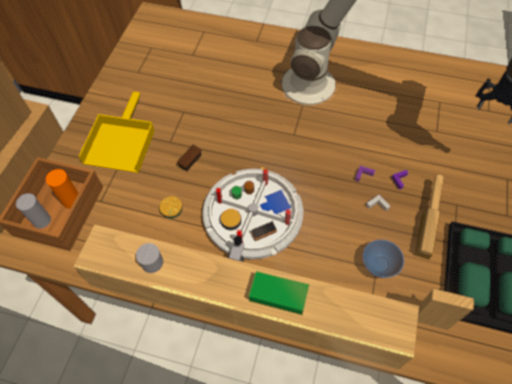

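The top view shows the tidy with its hub near (254,181), posts at (256,147), (219,174), (286,182) and (250,211), blue pocket at (235,193), clamp at (254,130) and pointer at (257,230). There are three clip shapes: purple at (127,253), purple at (161,250) and grey at (145,222). The grey one fits "aluminium". I'll measure in more detail and confirm it in a crop.

```bash
python3 - <<'E'
from h import *
from scipy.optimize import least_squares
obs=[]
for n,box in(("top",(195,120,310,240)),("scene",(190,155,315,265))):
    im=cv2.imread(f"pics/{n}0.png");h=cv2.cvtColor(im,cv2.COLOR_BGR2HSV)
    m=(((h[...,0]<6)|(h[...,0]>173))&(h[...,1]>150)&(h[...,2]>90)).astype(np.uint8)
    k=np.zeros_like(m);k[box[1]:box[3],box[0]:box[2]]=1;m*=k
    nn,_,s,c=cv2.connectedComponentsWithStats(m)
    for i in range(1,nn):
        print(n,s[i,4],np.round(c[i],1),np.round(pix2plane(n,c[i],85)[:2]))
        if s[i,4]>5: obs.append((n,c[i]))
def res(p):
    r=[]
    for n,c in obs:
        q=[proj(n,[p[0]+112*np.cos(p[2]+k*np.pi/2),p[1]+112*np.sin(p[2]+k*np.pi/2),p[3]]) for k in range(4)]
        d=np.array(q)-c;r+=list(d[np.argmin((d**2).sum(1))])
    return r
f=least_squares(res,[597,-54,0.1,82],loss="soft_l1");print(f.x,f.cost)
for n in("top","scene"):
    im=cv2.imread(f"pics/{n}0.png")
    a,b=((200,118),(122,210)) if n=="top" else ((195,160),(355,160))
    A=cv2.resize(im[a[1]:a[1]+125,a[0]:a[0]+105],None,fx=4,fy=4,interpolation=3)
    B=cv2.resize(im[b[1]:b[1]+55,b[0]:b[0]+50],None,fx=5,fy=5,interpolation=3)
    o=np.zeros((500,680,3),np.uint8);o[:500,:420]=A;o[:275,425:675]=B;cv2.imwrite(f"pics/c_{n}.png",o)
# clip masks
for n in("top","scene"):
    im=cv2.imread(f"pics/{n}0.png")
    for d in arm.masks_of(n,"clip_leg"):
        m=np.array(d["pixels"]);pp=im[m].mean(0);ys,xs=np.nonzero(m)
        mm=np.array([xs.mean(),ys.mean()]);r=cv2.minAreaRect(np.array([xs,ys],np.float32).T.copy())
        print(n,round(d["p"],2),mm,pp.round(),m.sum(),np.round(pix2plane(n,mm,15)[:2]))
E
```

```text
top 15 [255.4 144.6] [716. -60.]
top 11 [218.6 174. ] [613.  63.]
top 11 [285.5 180.8] [ 592. -163.]
top 12 [249.2 210.7] [490. -41.]
scene 32 [265.1 174.6] [491. -40.]
scene 50 [218.5 194.6] [ 599. -159.]
scene 41 [287.5 216.3] [617.  63.]
scene 23 [239.1 233.4] [709. -60.]
[602.82902254 -49.8980321   -1.65829752  82.15089032] 3.105834888670403
top 0.46 [162.03571429 251.85714286] [93. 44. 83.] 84 [351. 258.]
scene 0.63 [398.62601626 178.90243902] [114.  43.  98.] 123 [351. 377.]
scene 0.6 [364.06586826 172.07185629] [107.  67. 117.] 167 [353. 263.]
scene 0.51 [378.26347305 202.58682635] [138. 154. 166.] 167 [457. 325.]
```

View pics/c_top.png

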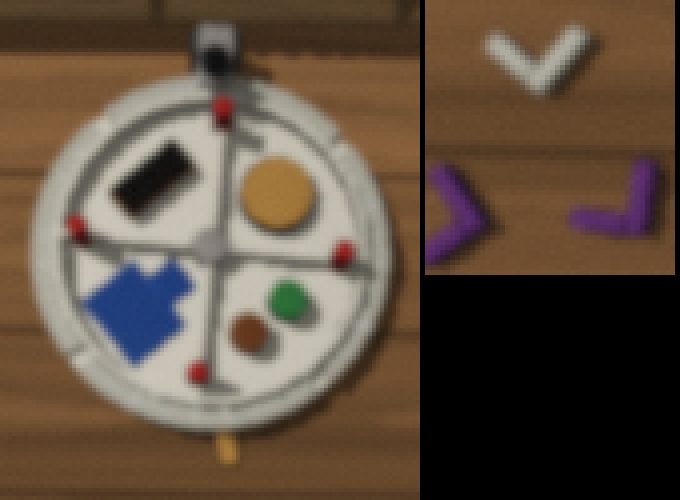

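The crop confirms that the grey clip at top (145,222) is the aluminium one: its corner points towards the robot and its legs open away. The tray's rim notches sit between the posts, with the one that will engage at about (285,153).

```bash
python3 - <<'E'
from h import *
c=np.array([602.8,-49.9])
def a(n,uv,z): 
    p=pix2plane(n,uv,z)[:2];d=p-c;print(n,uv,z,p.round(1),"r",np.hypot(*d).round(),"deg",np.degrees(np.arctan2(d[1],d[0])).round(1))
a("top",(257,232),12);a("top",(253.75,133),125)
a("top",(253.75,133),110);a("top",(254,128),100)
for uv in((285,153),(227.5,147),(219,207)): a("top",uv,50)
im=cv2.imread("pics/top0.png")
for n,box in(("top",(137,212,155,232)),("scene",(362,190,394,214))):
    im=cv2.imread(f"pics/{n}0.png");g=im[box[1]:box[3],box[0]:box[2]].astype(int);h=cv2.cvtColor(g.astype(np.uint8),cv2.COLOR_BGR2HSV)
    m=(h[...,1]<70)&(h[...,2]>110);ys,xs=np.nonzero(m);P=np.array([pix2plane(n,(x+box[0],y+box[1]),18)[:2] for x,y in zip(xs,ys)])
    r=cv2.minAreaRect(P.astype(np.float32));print(n,m.sum(),P.mean(0),r,cv2.boxPoints(r))
cv2.imwrite("pics/c2.png",np.vstack([cv2.resize(cv2.imread("pics/scene0.png")[160:265,195:315],None,fx=5,fy=5,interpolation=3)]))
E
```

```text
top (257, 232) 12 [422.2 -69.3] r 182.0 deg -173.9
top (253.75, 133) 125 [744.7 -53.7] r 142.0 deg -1.5
top (253.75, 133) 110 [749.  -53.9] r 146.0 deg -1.6
top (254, 128) 100 [769.4 -54.7] r 167.0 deg -1.7
top (285, 153) 50 [ 695.8 -164. ] r 147.0 deg -50.8
top (227.5, 147) 50 [714.9  36.5] r 142.0 deg 37.6
top (219, 207) 50 [504.5  62. ] r 149.0 deg 131.3
top 109 [455.03271883 321.5112598 ] ((453.47930908203125, 319.1337585449219), (41.46043395996094, 57.267337799072266), 8.77432918548584) [[428.62384 344.27005]
 [437.35956 287.67294]
 [478.33478 293.99747]
 [469.59906 350.59457]]
scene 157 [456.75186983 323.33792226] ((467.3057861328125, 323.6209716796875), (56.166221618652344, 56.00354766845703), 51.28229522705078) [[427.89224 319.22412]
 [471.5883  284.19482]
 [506.71933 328.01782]
 [463.0233  363.04712]]
```

View pics/c2.png

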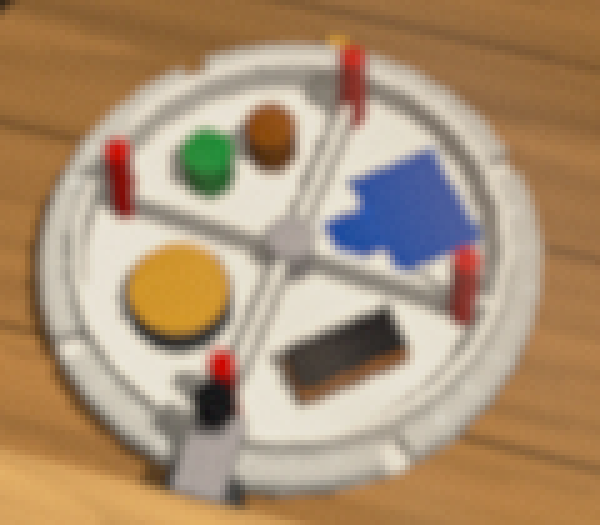

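The scene crop shows the clamp and plunger near (215,400), close to a post, with the notch at (70,355) next in line. My estimates:

| Quantity | Value |
|---|---|
| Hub | (603,-50) |
| Turn needed | about 48° |
| Push | straight chord on the front post, direction (0.33,-0.944) |

On the way I'll pass over the clip for a wrist view.

```bash
python3 -m creep '[{"delta_pos":[-32.8,0,23.9],"rot":[0,0,0],"jaw":0},{"delta_pos":[-32.8,0,23.9],"rot":[0,0,0],"jaw":0},{"delta_pos":[-32.8,0,23.9],"rot":[0,0,0],"jaw":0},{"delta_pos":[-32.8,0,23.9],"rot":[0,0,0],"jaw":0},{"delta_pos":[-32.8,0,23.9],"rot":[0,0,0],"jaw":0},{"delta_pos":[-32.8,0,23.9],"rot":[0,0,0],"jaw":0},{"delta_pos":[-32.8,0,23.9],"rot":[0,0,0],"jaw":0},{"delta_pos":[-32.8,0,23.9],"rot":[0,0,0],"jaw":0},{"delta_pos":[-32.8,0,23.9],"rot":[0,0,0],"jaw":0},{"delta_pos":[-32.8,0,23.9],"rot":[0,0,0],"jaw":0}]'
python3 - <<'E'
from h import *
st();c=arm.calibration("wrist");print(c)
im=arm.get_image("wrist");cv2.imwrite("pics/w1.png",im[:,:,::-1])
for d in arm.find_in("wrist","clip_leg"): print(d["p"],d["location"],pix2plane("wrist",d["location"],15,c).round())
E
```

```text
clock: 2.13
position: [440.6, 249.3, 231.8]
ee_rot: [0.122, 0.697, -0.696, -0.122]
contact_force: [1.2, -1.0, 0.1]
gripper_width: -0.3
2.1333 pos [440.6 249.3 231.8] F [ 1.2 -1.   0.1] w -0.3 j [ 0.84  0.18 -0.28  0.   -1.11  0.39]
[[-0.94   0.001 -0.34 ]
 [ 0.34   0.001 -0.94 ]
 [-0.    -1.    -0.001]]
{'intrinsics': array([[297.31863964,   0.        , 254.26970018],
       [  0.        , 297.31863964, 190.19736166],
       [  0.        ,   0.        ,   1.        ]]), 'R': array([[-0.34060106, -0.94020667, -0.00152887],
       [-0.90257306,  0.32651151,  0.28062804],
       [-0.26334917,  0.09696212, -0.95981538]]), 't': array([383.89047775, 279.57300567, 470.41790497])}
0.96 [274.8, 219.1] [363. 249.  15.]
0.76 [199.0, 177.8] [447. 320.  15.]
0.56 [190.3, 251.0] [356. 373.  15.]
```

View pics/w1.png

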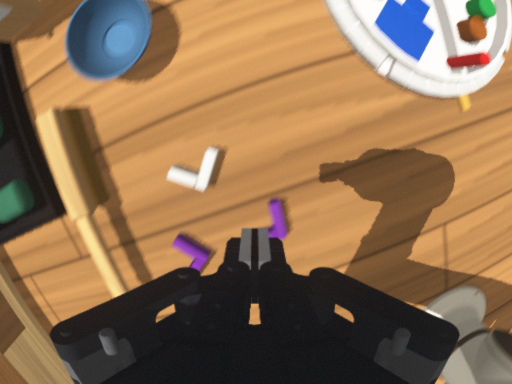

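The wrist view shows the white aluminium clip clearly at (198,172), corner at about (205,190), and the purple ones at (279,218) and (192,250). I'll fit an L to the clip and move to the push start.

```bash
python3 - <<'E'
from h import *
from scipy.optimize import minimize
# calibration at w1 is current
im=cv2.imread("pics/w1.png");h=cv2.cvtColor(im,cv2.COLOR_BGR2HSV)
m=((h[...,1]<60)&(h[...,2]>150)).astype(np.uint8);k=np.zeros_like(m);k[135:205,155:235]=1;m*=k
n,l,s,c=cv2.connectedComponentsWithStats(m);i=1+np.argmax(s[1:,4]);m=(l==i).astype(np.uint8);print(s[i])
ys,xs=np.nonzero(m);P=np.array([pix2plane("wrist",(x,y),20)[:2] for x,y in zip(xs,ys)]);print(P.mean(0))
S=2;u=[]
def render(p):
    cth,sth=np.cos(p[2]),np.sin(p[2]);o=np.zeros((70*4,80*4),np.uint8)
    L=np.array([[-26,-26],[26,-26],[26,-12],[-12,-12],[-12,26],[-26,26]],float)
    for z in (0.5,11,22):
        q=np.array([proj("wrist",[p[0]+cth*a-sth*b,p[1]+sth*a+cth*b,z]) for a,b in L])
        cv2.fillPoly(o,[np.round((q-[155,135]+.5)*4).astype(int)],255)
    return cv2.resize(o,(80,70),interpolation=cv2.INTER_AREA)/255.
T=m[135:205,155:235].astype(float)
cost=lambda p:np.abs(render(p)-T).sum()
best=min((minimize(cost,[453,320,a],method="Nelder-Mead",options=dict(initial_simplex=[[453,320,a],[461,320,a],[453,328,a],[453,320,a+.3]])) for a in np.arange(-3,3.2,.5)),key=lambda r:r.fun)
print(best.x,np.degrees(best.x[2]),best.fun,T.sum())
E
python3 -m creep '[{"delta_pos":[-17.1,0,32.9],"rot":[0,0,0],"jaw":0},{"delta_pos":[-17.1,0,32.9],"rot":[0,0,0],"jaw":0},{"delta_pos":[-17.1,0,32.9],"rot":[0,0,0],"jaw":0},{"delta_pos":[-17.1,0,32.9],"rot":[0,0,0],"jaw":0},{"delta_pos":[-17.1,0,32.9],"rot":[0,0,0],"jaw":0},{"delta_pos":[-17.1,0,32.9],"rot":[0,0,0],"jaw":0},{"delta_pos":[-17.1,0,32.9],"rot":[0,0,0],"jaw":0},{"delta_pos":[0,30,0],"rot":[0,0,0],"jaw":0},{"delta_pos":[0,30,0],"rot":[0,0,0],"jaw":0},{"delta_pos":[0,30,0],"rot":[0,0,0],"jaw":0}]'
python3 -m creep '[{"delta_pos":[0,9.5,0],"rot":[0,-0.0975,0],"jaw":0},{"delta_pos":[0,9.5,0],"rot":[0,-0.0975,0],"jaw":0},{"delta_pos":[0,9.5,0],"rot":[0,-0.0975,0],"jaw":0},{"delta_pos":[0,9.5,0],"rot":[0,-0.0975,0],"jaw":0},{"delta_pos":[0,9.5,0],"rot":[0,-0.0975,0],"jaw":0},{"delta_pos":[0,9.5,0],"rot":[0,-0.0975,0],"jaw":0},{"delta_pos":[0,9.5,0],"rot":[0,-0.0975,0],"jaw":0},{"delta_pos":[0,0,0],"rot":[0,0,0],"jaw":0},{"delta_pos":[0,0,0],"rot":[0,0,0],"jaw":0},{"delta_pos":[0,0,0],"rot":[0,0,0],"jaw":0}]'
python3 - <<'E'
from h import *
st()
im=arm.get_image("wrist");cv2.imwrite("pics/w2.png",im[:,:,::-1])
for X in([491.2,-40.1,105],[602.8,-49.9,64],[491.2,-40.1,60]): print(X,proj("wrist",X))
E
```

```text
[167 147  52  44 938]
[458.37682754 317.13855701]
clock: 3.07
position: [474.4, -6.6, 141.0]
ee_rot: [0.124, 0.697, -0.696, -0.122]
contact_force: [0.7, 1.4, -0.3]
gripper_width: -0.1
clock: 3.9
position: [474.5, -5.8, 75.4]
ee_rot: [0.117, -0.697, 0.697, -0.118]
contact_force: [0.7, -0.7, -0.3]
gripper_width: -0.0
3.9 pos [474.5  -5.8  75.4] F [ 0.7 -0.7 -0.3] w -0.0 j [ 0.33  0.32 -0.56  0.   -0.69  1.57]
[[-0.945  0.001  0.327]
 [-0.327  0.    -0.945]
 [-0.001 -1.     0.   ]]
[491.2, -40.1, 105] [338.0472479  261.36935993]
[602.8, -49.9, 64] [404.60190597  49.1873953 ]
[491.2, -40.1, 60] [318.42372354 223.07901087]Traceback (most recent call last):
  File "<stdin>", line 18, in <module>
  File "<stdin>", line 18, in <genexpr>
    res = _minimize_neldermead(fun, x0, args, callback, bounds=bounds,
                               **options)
    fxcc = func(xcc)
    fx = function(np.copy(x), *(wrapper_args + args))
  File "<stdin>", line 17, in <lambda>
  File "<stdin>", line 13, in render
  File "h.py", line 12, in proj
    c=arm.calibration(name);K=np.array(c["intrinsics"]);p=np.array(c["R"])@np.array(X,float)+np.array(c["t"]).ravel()
ValueError: time passes only in moves, steps and waits
```

View pics/w2.png

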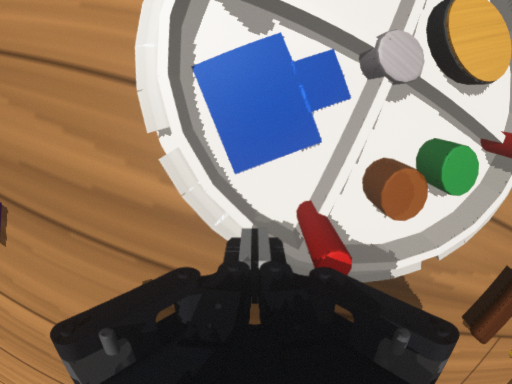

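The wrist view agrees with my model: the post top is at (338,262) against a predicted (338,261), and the hub matches too. The finger is beside the front post, so I'll start pushing along tool +z.

```bash
python3 -m creep '[{"delta_pos":[0,0,1.5],"rot":[0,0,0],"jaw":0},{"delta_pos":[0,0,1.5],"rot":[0,0,0],"jaw":0},{"delta_pos":[0,0,1.5],"rot":[0,0,0],"jaw":0},{"delta_pos":[0,0,1.5],"rot":[0,0,0],"jaw":0},{"delta_pos":[0,0,1.5],"rot":[0,0,0],"jaw":0},{"delta_pos":[0,0,1.5],"rot":[0,0,0],"jaw":0},{"delta_pos":[0,0,1.5],"rot":[0,0,0],"jaw":0},{"delta_pos":[0,0,1.5],"rot":[0,0,0],"jaw":0},{"delta_pos":[0,0,1.5],"rot":[0,0,0],"jaw":0},{"delta_pos":[0,0,1.5],"rot":[0,0,0],"jaw":0}]'
python3 -m creep '[{"delta_pos":[0,0,1.5],"rot":[0,0,0],"jaw":0},{"delta_pos":[0,0,1.5],"rot":[0,0,0],"jaw":0},{"delta_pos":[0,0,1.5],"rot":[0,0,0],"jaw":0},{"delta_pos":[0,0,1.5],"rot":[0,0,0],"jaw":0},{"delta_pos":[0,0,1.5],"rot":[0,0,0],"jaw":0},{"delta_pos":[0,0,1.5],"rot":[0,0,0],"jaw":0},{"delta_pos":[0,0,1.5],"rot":[0,0,0],"jaw":0},{"delta_pos":[0,0,1.5],"rot":[0,0,0],"jaw":0},{"delta_pos":[0,0,1.5],"rot":[0,0,0],"jaw":0},{"delta_pos":[0,0,1.5],"rot":[0,0,0],"jaw":0}]'
```

```text
clock: 4.78
position: [478.3, -20.2, 74.7]
ee_rot: [-0.118, 0.697, -0.697, 0.117]
contact_force: [-3.8, 6.4, 4.3]
gripper_width: -0.1
clock: 5.62
position: [478.8, -34.6, 73.6]
ee_rot: [-0.121, 0.698, -0.697, 0.113]
contact_force: [-9.5, 6.6, 3.7]
gripper_width: -0.1
```

```bash
cat >> h.py <<'E'
def posts():
    im=arm.get_image("top")[:,:,::-1].copy();h=cv2.cvtColor(im,cv2.COLOR_BGR2HSV)
    m=(((h[...,0]<6)|(h[...,0]>173))&(h[...,1]>150)&(h[...,2]>80)).astype(np.uint8);k=np.zeros_like(m);k[120:240,195:310]=1
    n,_,s,c=cv2.connectedComponentsWithStats(m*k)
    for i in range(1,n):
        if s[i,4]>5:
            p=pix2plane("top",c[i],82)[:2]-[602.8,-49.9];print("post",s[i,4],np.hypot(*p).round(),"deg",np.degrees(np.arctan2(p[1],p[0])).round(1)%90)
    return im
E
python3 -c "
from h import *
posts()"
```

```text
post 17 113.0 deg 2.9
post 13 113.0 deg 2.0999999999999943
post 13 114.0 deg 3.0999999999999943
```

The force (12 N) is mostly friction from the post sliding along the face. I'll back off, turn the face square to the post's tangent, and follow the arc from there.

```bash
python3 -m creep '[{"delta_pos":[0,0,-4],"rot":[0,0,0],"jaw":0},{"delta_pos":[0,0,-4],"rot":[0,0,0],"jaw":0},{"delta_pos":[-2.3,0,0],"rot":[0,0,0],"jaw":0},{"delta_pos":[-2.3,0,0],"rot":[0,0,0],"jaw":0},{"delta_pos":[-2.3,0,0],"rot":[0,0,0],"jaw":0},{"delta_pos":[0,0,0],"rot":[0,0.095,0],"jaw":0},{"delta_pos":[0,0,0],"rot":[0,0.095,0],"jaw":0},{"delta_pos":[0,0,0],"rot":[0,0.095,0],"jaw":0},{"delta_pos":[0,0,0],"rot":[0,0,0],"jaw":0},{"delta_pos":[0,0,0],"rot":[0,0,0],"jaw":0}]'
python3 -c "
from h import *
st();posts()"
```

```text
clock: 6.5
position: [488.1, -24.7, 74.8]
ee_rot: [0.018, -0.707, 0.707, -0.018]
contact_force: [0.1, -0.6, 1.1]
gripper_width: 0.1
6.5 pos [488.1 -24.7  74.8] F [ 0.1 -0.6  1.1] w 0.1 j [ 0.28  0.34 -0.53  0.   -0.71  1.34]
[[-0.999  0.     0.052]
 [-0.052 -0.    -0.999]
 [-0.    -1.     0.   ]]
post 16 113.0 deg 2.4
post 13 113.0 deg 2.0999999999999943
post 13 113.0 deg 2.5
```

```bash
python3 -m creep '[{"delta_pos":[0,0,1.5],"rot":[0,0,0],"jaw":0},{"delta_pos":[0,0,1.5],"rot":[0,0,0],"jaw":0},{"delta_pos":[0,0,1.5],"rot":[0,0,0],"jaw":0},{"delta_pos":[0,0,1.5],"rot":[0,0,0],"jaw":0},{"delta_pos":[0.4,0,2],"rot":[0,-0.018,0],"jaw":0},{"delta_pos":[0.4,0,2],"rot":[0,-0.018,0],"jaw":0},{"delta_pos":[0.4,0,2],"rot":[0,-0.018,0],"jaw":0},{"delta_pos":[0.4,0,2],"rot":[0,-0.018,0],"jaw":0},{"delta_pos":[0.4,0,2],"rot":[0,-0.018,0],"jaw":0},{"delta_pos":[0.4,0,2],"rot":[0,-0.018,0],"jaw":0}]'
```

```text
clock: 7.38
position: [486.7, -42.0, 74.8]
ee_rot: [-0.056, 0.705, -0.704, 0.056]
contact_force: [-1.3, 6.3, 0.7]
gripper_width: 0.1
```

```bash
python3 -m creep '[{"delta_pos":[0.4,0,2],"rot":[0,-0.018,0],"jaw":0},{"delta_pos":[0.4,0,2],"rot":[0,-0.018,0],"jaw":0},{"delta_pos":[0.4,0,2],"rot":[0,-0.018,0],"jaw":0},{"delta_pos":[0.4,0,2],"rot":[0,-0.018,0],"jaw":0},{"delta_pos":[0.4,0,2],"rot":[0,-0.018,0],"jaw":0},{"delta_pos":[0.4,0,2],"rot":[0,-0.018,0],"jaw":0},{"delta_pos":[0.4,0,2],"rot":[0,-0.018,0],"jaw":0},{"delta_pos":[0.4,0,2],"rot":[0,-0.018,0],"jaw":0},{"delta_pos":[0.4,0,2],"rot":[0,-0.018,0],"jaw":0},{"delta_pos":[0.4,0,2],"rot":[0,-0.018,0],"jaw":0}]'
python3 -c "
from h import *
st();posts()"
```

```text
clock: 8.22
position: [487.2, -62.5, 74.8]
ee_rot: [-0.12, 0.697, -0.696, 0.119]
contact_force: [-3.1, 6.9, 1.8]
gripper_width: -0.2
8.2167 pos [487.2 -62.5  74.8] F [-3.1  6.9  1.8] w -0.2 j [ 0.2   0.34 -0.52 -0.   -0.71  1.71]
[[-0.943 -0.     0.333]
 [-0.333  0.001 -0.943]
 [-0.    -1.    -0.001]]
post 14 112.0 deg 17.8
post 11 114.0 deg 17.799999999999997
post 11 114.0 deg 18.700000000000003
```

```bash
python3 -m creep '[{"delta_pos":[0.4,0,2],"rot":[0,-0.018,0],"jaw":0},{"delta_pos":[0.4,0,2],"rot":[0,-0.018,0],"jaw":0},{"delta_pos":[0.4,0,2],"rot":[0,-0.018,0],"jaw":0},{"delta_pos":[0.4,0,2],"rot":[0,-0.018,0],"jaw":0},{"delta_pos":[0.4,0,2],"rot":[0,-0.018,0],"jaw":0},{"delta_pos":[0.4,0,2],"rot":[0,-0.018,0],"jaw":0},{"delta_pos":[0.4,0,2],"rot":[0,-0.018,0],"jaw":0},{"delta_pos":[0.4,0,2],"rot":[0,-0.018,0],"jaw":0},{"delta_pos":[0.4,0,2],"rot":[0,-0.018,0],"jaw":0},{"delta_pos":[0.4,0,2],"rot":[0,-0.018,0],"jaw":0}]'
python3 - <<'E'
from h import *
st();posts()
im=arm.get_image("scene");cv2.imwrite("pics/s3.png",cv2.resize(im[155:270,185:320,::-1],None,fx=5,fy=5,interpolation=3))
E
```

```text
clock: 9.1
position: [491.4, -82.5, 74.8]
ee_rot: [-0.182, 0.684, -0.683, 0.181]
contact_force: [-2.0, 7.2, 1.5]
gripper_width: -0.1
9.1 pos [491.4 -82.5  74.8] F [-2.   7.2  1.5] w -0.1 j [ 0.16  0.35 -0.5  -0.   -0.72  1.93]
[[-0.868 -0.001  0.496]
 [-0.496  0.001 -0.868]
 [ 0.001 -1.    -0.001]]
post 15 113.0 deg 28.5
post 14 113.0 deg 27.9
```

View pics/s3.png

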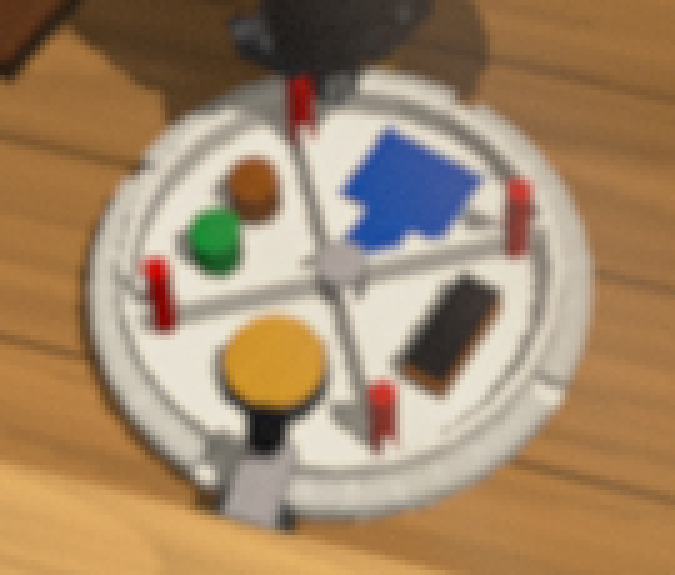

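The scene crop shows the notch at (205,470) about 15° short of the clamp at (255,490), which agrees with my estimate. I'll do one more moderate step, then slow ones.

```bash
python3 -m creep '[{"delta_pos":[0.3,0,1.5],"rot":[0,-0.0134,0],"jaw":0},{"delta_pos":[0.3,0,1.5],"rot":[0,-0.0134,0],"jaw":0},{"delta_pos":[0.3,0,1.5],"rot":[0,-0.0134,0],"jaw":0},{"delta_pos":[0.3,0,1.5],"rot":[0,-0.0134,0],"jaw":0},{"delta_pos":[0.3,0,1.5],"rot":[0,-0.0134,0],"jaw":0},{"delta_pos":[0.3,0,1.5],"rot":[0,-0.0134,0],"jaw":0},{"delta_pos":[0.3,0,1.5],"rot":[0,-0.0134,0],"jaw":0},{"delta_pos":[0.3,0,1.5],"rot":[0,-0.0134,0],"jaw":0},{"delta_pos":[0.3,0,1.5],"rot":[0,-0.0134,0],"jaw":0},{"delta_pos":[0.3,0,1.5],"rot":[0,-0.0134,0],"jaw":0}]'
python3 -c "
from h import *
st();posts()"
```

```text
clock: 10.03
position: [496.9, -96.9, 74.8]
ee_rot: [-0.227, 0.67, -0.669, 0.226]
contact_force: [-3.3, 6.0, 2.9]
gripper_width: 0.5
10.0333 pos [496.9 -96.9  74.8] F [-3.3  6.   2.9] w 0.5 j [ 0.13  0.36 -0.48 -0.   -0.73  2.1 ]
[[-0.795 -0.002  0.607]
 [-0.607  0.001 -0.795]
 [ 0.001 -1.    -0.002]]
post 14 113.0 deg 36.4
post 11 112.0 deg 35.7
```

```bash
python3 -m creep '[{"delta_pos":[0.1,0,0.5],"rot":[0,-0.0045,0],"jaw":0},{"delta_pos":[0.1,0,0.5],"rot":[0,-0.0045,0],"jaw":0},{"delta_pos":[0.1,0,0.5],"rot":[0,-0.0045,0],"jaw":0},{"delta_pos":[0.1,0,0.5],"rot":[0,-0.0045,0],"jaw":0},{"delta_pos":[0.1,0,0.5],"rot":[0,-0.0045,0],"jaw":0},{"delta_pos":[0.1,0,0.5],"rot":[0,-0.0045,0],"jaw":0},{"delta_pos":[0.1,0,0.4],"rot":[0,-0.0036,0],"jaw":0},{"delta_pos":[0.1,0,0.4],"rot":[0,-0.0036,0],"jaw":0},{"delta_pos":[0,0,0],"rot":[0,0,0],"jaw":0},{"delta_pos":[0,0,0],"rot":[0,0,0],"jaw":0}]'
python3 -c "
from h import *
posts()"
```

```text
clock: 10.92
position: [498.6, -100.4, 74.8]
ee_rot: [-0.238, 0.666, -0.666, 0.237]
contact_force: [-2.7, 5.4, 2.4]
gripper_width: 0.0
post 13 113.0 deg 38.2
post 12 113.0 deg 37.7
```

```bash
python3 -m creep '[{"delta_pos":[0.1,0,0.4],"rot":[0,-0.0036,0],"jaw":0},{"delta_pos":[0.1,0,0.4],"rot":[0,-0.0036,0],"jaw":0},{"delta_pos":[0.1,0,0.4],"rot":[0,-0.0036,0],"jaw":0},{"delta_pos":[0.1,0,0.4],"rot":[0,-0.0036,0],"jaw":0},{"delta_pos":[0.1,0,0.4],"rot":[0,-0.0036,0],"jaw":0},{"delta_pos":[0.1,0,0.4],"rot":[0,-0.0036,0],"jaw":0},{"delta_pos":[0.1,0,0.4],"rot":[0,-0.0036,0],"jaw":0},{"delta_pos":[0.1,0,0.4],"rot":[0,-0.0036,0],"jaw":0},{"delta_pos":[0.1,0,0.4],"rot":[0,-0.0036,0],"jaw":0},{"delta_pos":[0,0,0],"rot":[0,0,0],"jaw":0}]'
```

```text
clock: 11.8
position: [500.3, -103.7, 74.8]
ee_rot: [-0.249, 0.662, -0.662, 0.248]
contact_force: [-2.6, 5.0, 2.4]
gripper_width: -0.2
```

```bash
python3 -m creep '[{"delta_pos":[0.1,0,0.4],"rot":[0,-0.0036,0],"jaw":0},{"delta_pos":[0.1,0,0.4],"rot":[0,-0.0036,0],"jaw":0},{"delta_pos":[0.1,0,0.4],"rot":[0,-0.0036,0],"jaw":0},{"delta_pos":[0.1,0,0.4],"rot":[0,-0.0036,0],"jaw":0},{"delta_pos":[0.1,0,0.4],"rot":[0,-0.0036,0],"jaw":0},{"delta_pos":[0.1,0,0.4],"rot":[0,-0.0036,0],"jaw":0},{"delta_pos":[0.1,0,0.4],"rot":[0,-0.0036,0],"jaw":0},{"delta_pos":[0.1,0,0.4],"rot":[0,-0.0036,0],"jaw":0},{"delta_pos":[0,0,0],"rot":[0,0,0],"jaw":0},{"delta_pos":[0,0,0],"rot":[0,0,0],"jaw":0}]'
python3 -c "
from h import *
posts()"
```

```text
clock: 12.63
position: [502.7, -107.3, 74.8]
ee_rot: [0.258, -0.658, 0.658, -0.258]
contact_force: [-1.1, -0.0, 0.1]
gripper_width: -0.2
post 13 113.0 deg 43.8
post 14 112.0 deg 43.1
```

The force fell to zero and the tray snapped ahead to 43.4°, exactly the predicted lock. I'll confirm with a small gentle feel.

```bash
python3 -m creep '[{"delta_pos":[0.1,0,0.4],"rot":[0,-0.0036,0],"jaw":0},{"delta_pos":[0.1,0,0.4],"rot":[0,-0.0036,0],"jaw":0},{"delta_pos":[0.1,0,0.4],"rot":[0,-0.0036,0],"jaw":0},{"delta_pos":[0.1,0,0.4],"rot":[0,-0.0036,0],"jaw":0},{"delta_pos":[0.1,0,0.4],"rot":[0,-0.0036,0],"jaw":0},{"delta_pos":[0.1,0,0.4],"rot":[0,-0.0036,0],"jaw":0},{"delta_pos":[0.1,0,0.4],"rot":[0,-0.0036,0],"jaw":0},{"delta_pos":[0.1,0,0.4],"rot":[0,-0.0036,0],"jaw":0},{"delta_pos":[0,0,0],"rot":[0,0,0],"jaw":0},{"delta_pos":[0,0,0],"rot":[0,0,0],"jaw":0}]'
python3 - <<'E'
from h import *
st();posts()
im=arm.get_image("scene");cv2.imwrite("pics/s4.png",cv2.resize(im[155:270,185:320,::-1],None,fx=5,fy=5,interpolation=3))
E
```

```text
clock: 13.52
position: [504.2, -109.9, 74.8]
ee_rot: [-0.268, 0.655, -0.655, 0.267]
contact_force: [0.2, 0.6, 0.7]
gripper_width: 0.2
13.5167 pos [ 504.2 -109.9   74.8] F [0.2 0.6 0.7] w 0.2 j [ 0.1   0.38 -0.46 -0.   -0.73  2.25]
[[-0.714 -0.     0.7  ]
 [-0.7    0.    -0.714]
 [ 0.    -1.    -0.   ]]
post 13 113.0 deg 43.8
post 14 112.0 deg 43.1
```

View pics/s4.png

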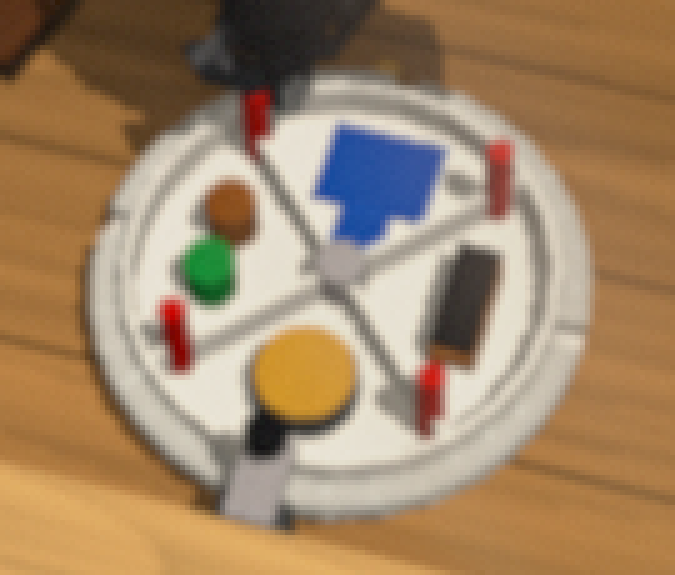

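The notch is now under the clamp at about (240,460), with the knob slightly lower than before. There is no contact again yet, so I'll advance a little more to feel the lock.

```bash
python3 -m creep '[{"delta_pos":[0.1,0,0.4],"rot":[0,0,0],"jaw":0},{"delta_pos":[0.1,0,0.4],"rot":[0,0,0],"jaw":0},{"delta_pos":[0.1,0,0.4],"rot":[0,0,0],"jaw":0},{"delta_pos":[0.1,0,0.4],"rot":[0,0,0],"jaw":0},{"delta_pos":[0.1,0,0.4],"rot":[0,0,0],"jaw":0},{"delta_pos":[0.1,0,0.4],"rot":[0,0,0],"jaw":0},{"delta_pos":[0.1,0,0.4],"rot":[0,0,0],"jaw":0},{"delta_pos":[0.1,0,0.4],"rot":[0,0,0],"jaw":0},{"delta_pos":[0,0,0],"rot":[0,0,0],"jaw":0},{"delta_pos":[0,0,0],"rot":[0,0,0],"jaw":0}]'
python3 -c "
from h import *
posts()"
```

```text
clock: 14.45
position: [505.8, -112.1, 74.8]
ee_rot: [-0.267, 0.655, -0.654, 0.268]
contact_force: [-0.9, 5.8, 0.7]
gripper_width: -0.1
post 16 112.0 deg 45.2
post 12 113.0 deg 44.7
```

```bash
python3 -m creep '[{"delta_pos":[0,0,0.4],"rot":[0,0,0],"jaw":0},{"delta_pos":[0,0,0.4],"rot":[0,0,0],"jaw":0},{"delta_pos":[0,0,0.4],"rot":[0,0,0],"jaw":0},{"delta_pos":[0,0,0.4],"rot":[0,0,0],"jaw":0},{"delta_pos":[0,0,0],"rot":[0,0,0],"jaw":0},{"delta_pos":[0,0,0],"rot":[0,0,0],"jaw":0},{"delta_pos":[0,0,0],"rot":[0,0,0],"jaw":0},{"delta_pos":[0,0,0],"rot":[0,0,0],"jaw":0},{"delta_pos":[0,0,0],"rot":[0,0,0],"jaw":0},{"delta_pos":[0,0,0],"rot":[0,0,0],"jaw":0}]'
python3 -c "
from h import *
posts()"
```

```text
clock: 15.33
position: [506.3, -112.8, 74.8]
ee_rot: [-0.268, 0.655, -0.654, 0.267]
contact_force: [-3.9, 9.0, 2.2]
gripper_width: -0.1
post 15 112.0 deg 45.5
post 10 113.0 deg 45.0
```

Resistance jumped: 9.9 N with hardly any movement. It's locked, so I'll ease off and rise, then look.

```bash
python3 -m creep '[{"delta_pos":[0,0,-1],"rot":[0,0,0],"jaw":0},{"delta_pos":[0,0,-1.5],"rot":[0,0,0],"jaw":0},{"delta_pos":[0,0,-2],"rot":[0,0,0],"jaw":0},{"delta_pos":[0,0,-4],"rot":[0,0,0],"jaw":0},{"delta_pos":[0,0,-8],"rot":[0,0,0],"jaw":0},{"delta_pos":[0,-30,0],"rot":[0,0,0],"jaw":0},{"delta_pos":[0,-41,0],"rot":[0,0,0],"jaw":0},{"delta_pos":[0,-41,0],"rot":[0,0,0],"jaw":0},{"delta_pos":[0,-41,0],"rot":[0,0,0],"jaw":0},{"delta_pos":[0,0,0],"rot":[0,0,0],"jaw":0}]'
python3 - <<'E'
from h import *
s=st();posts()
c=arm.calibration("wrist");im=arm.get_image("wrist");cv2.imwrite("pics/w3.png",im[:,:,::-1]);np.savez("w3.npz",**{k:np.array(v) for k,v in c.items()})
# clip L-fit on w1 using its calibration
K=np.array([[297.31863964,0,254.26970018],[0,297.31863964,190.19736166],[0,0,1]])
Rm=np.array([[-0.34060106,-0.94020667,-0.00152887],[-0.90257306,0.32651151,0.28062804],[-0.26334917,0.09696212,-0.95981538]]);t=np.array([383.89047775,279.57300567,470.41790497])
from scipy.optimize import minimize
im=cv2.imread("pics/w1.png");h=cv2.cvtColor(im,cv2.COLOR_BGR2HSV)
m=((h[...,1]<60)&(h[...,2]>150)).astype(np.uint8);k=np.zeros_like(m);k[135:205,155:235]=1
n,l,ss,cc=cv2.connectedComponentsWithStats(m*k);T=(l==1+np.argmax(ss[1:,4]))[135:205,155:235].astype(float)
def pr(X):
    p=X@Rm.T+t;r=np.hypot(p[:,0],p[:,1]);th=np.arctan2(r,p[:,2]);return p[:,:2]/r[:,None]*th[:,None]*K[0,0]+K[:2,2]
L=np.array([[-26,-26],[26,-26],[26,-12],[-12,-12],[-12,26],[-26,26]],float)
def render(p):
    o=np.zeros((280,320),np.uint8);ct,s_=np.cos(p[2]),np.sin(p[2]);xy=L@np.array([[ct,s_],[-s_,ct]])+p[:2]
    for z in np.linspace(.5,22,6): cv2.fillPoly(o,[np.round((pr(np.c_[xy,np.full(6,z)])-[155,135]+.5)*4).astype(int)],255)
    return cv2.resize(o,(80,70),interpolation=cv2.INTER_AREA)/255.
cost=lambda p:np.abs(render(p)-T).sum()
rs=sorted((minimize(cost,[453,320,a],method="Nelder-Mead",options=dict(initial_simplex=[[453,320,a],[461,320,a],[453,328,a],[453,320,a+.3]])) for a in np.arange(-3,3.2,.5)),key=lambda r:r.fun)
for b in rs[:3]: print(b.x,np.degrees(b.x[2]),b.fun,T.sum())
p=rs[0].x;c_,s_=np.cos(p[2]),np.sin(p[2]);print("leg",p[0]+12*c_+19*s_,p[1]+12*s_-19*c_)
E
```

```text
clock: 16.22
position: [499.8, -102.6, 236.9]
ee_rot: [0.262, -0.651, 0.657, -0.274]
contact_force: [0.3, -0.3, -0.0]
gripper_width: -0.2
16.2167 pos [ 499.8 -102.6  236.9] F [ 0.3 -0.3 -0. ] w -0.2 j [ 0.12  0.18 -0.27  0.   -1.11  2.23]
[[-0.713  0.018  0.701]
 [-0.702 -0.002 -0.713]
 [-0.011 -1.     0.014]]
post 12 113.0 deg 44.6
post 10 113.0 deg 44.3
[466.97041977 322.53459249  -0.67996029] -38.95885513112556 86.09019607843138 938.0
[466.98980255 322.56478518  -0.67980255] -38.94981684484699 86.34117647058824 938.0
[466.838476   322.58087108  -0.66059565] -37.84934282703773 87.96862745098039 938.0
leg 464.3551111368463 300.2150906893015
```

View pics/w3.png

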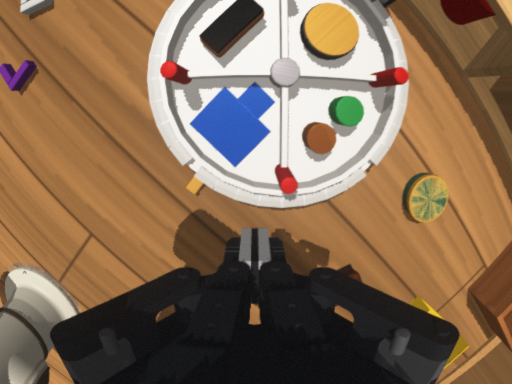

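The lock is good: the tray stays at about 44.4° mod 90, the blue pocket at (232,125) points roughly at the pointer (195,183), and I measure the carousel at about -0.12 rad. The clip fit puts its centre at (467.0,322.5), yaw -39°, grasp point at (464.4,300.2). I'll move over it now.

```bash
python3 -m creep '[{"delta_pos":[-25.8,0,-31.2],"rot":[0,0,0],"jaw":34},{"delta_pos":[-25.8,0,-31.2],"rot":[0,0,0],"jaw":34},{"delta_pos":[-25.8,0,-31.2],"rot":[0,0,0],"jaw":34},{"delta_pos":[-25.8,0,-31.2],"rot":[0,0,0],"jaw":34},{"delta_pos":[-25.8,0,-31.2],"rot":[0,0,0],"jaw":34},{"delta_pos":[-25.8,0,-31.2],"rot":[0,0,0],"jaw":34},{"delta_pos":[-25.8,0,-31.2],"rot":[0,0,0],"jaw":34},{"delta_pos":[-25.8,0,-31.2],"rot":[0,0,0],"jaw":34},{"delta_pos":[-25.8,0,-31.2],"rot":[0,0,0],"jaw":34},{"delta_pos":[-25.8,0,-31.2],"rot":[0,0,0],"jaw":34}]'
python3 -m creep '[{"delta_pos":[0,7,0],"rot":[0,0.1214,0],"jaw":34},{"delta_pos":[0,7,0],"rot":[0,0.1214,0],"jaw":34},{"delta_pos":[0,7,0],"rot":[0,0.1214,0],"jaw":34},{"delta_pos":[0,7,0],"rot":[0,0.1214,0],"jaw":34},{"delta_pos":[0,7,0],"rot":[0,0.1214,0],"jaw":34},{"delta_pos":[0,7,0],"rot":[0,0.1214,0],"jaw":34},{"delta_pos":[0,7,0],"rot":[0,0.1214,0],"jaw":34},{"delta_pos":[0,7,0],"rot":[0,0.1214,0],"jaw":34},{"delta_pos":[0,7,0],"rot":[0,0.1214,0],"jaw":34},{"delta_pos":[0,7,0],"rot":[0,0.1214,0],"jaw":34}]'
python3 -m creep '[{"delta_pos":[0,7,0],"rot":[0,0.1214,0],"jaw":34},{"delta_pos":[0,7,0],"rot":[0,0.1214,0],"jaw":34},{"delta_pos":[0,0,0],"rot":[0,0,0],"jaw":34},{"delta_pos":[0,0,0],"rot":[0,0,0],"jaw":34},{"delta_pos":[0,0,0],"rot":[0,0,0],"jaw":34},{"delta_pos":[0,0,0],"rot":[0,0,0],"jaw":34},{"delta_pos":[0,0,0],"rot":[0,0,0],"jaw":34},{"delta_pos":[0,0,0],"rot":[0,0,0],"jaw":34},{"delta_pos":[0,0,0],"rot":[0,0,0],"jaw":34},{"delta_pos":[0,0,0],"rot":[0,0,0],"jaw":34}]'
cat > fit.py <<'E'
from h import *
from scipy.optimize import minimize
def fit(im,cal,x0,z0=0.,lo=60):
    K=np.array(cal["intrinsics"]);Rm=np.array(cal["R"]);t=np.array(cal["t"]).ravel()
    def pr(X):
        p=X@Rm.T+t;r=np.hypot(p[:,0],p[:,1]);th=np.arctan2(r,p[:,2]);return p[:,:2]/r[:,None]*th[:,None]*K[0,0]+K[:2,2]
    L=np.array([[-26,-26],[26,-26],[26,-12],[-12,-12],[-12,26],[-26,26]],float)
    c=pr(np.array([[x0[0],x0[1],z0+11]]))[0].astype(int);o=np.maximum(c-70,0);W=np.minimum(c+70,[512,384])-o
    h=cv2.cvtColor(im,cv2.COLOR_BGR2HSV);m=((h[...,1]<lo)&(h[...,2]>130)).astype(np.uint8)[o[1]:o[1]+W[1],o[0]:o[0]+W[0]]
    n,l,ss,cc=cv2.connectedComponentsWithStats(m);T=(l==1+np.argmax(ss[1:,4])).astype(float)
    def render(p):
        g=np.zeros((W[1]*4,W[0]*4),np.uint8);ct,s_=np.cos(p[2]),np.sin(p[2]);xy=L@np.array([[ct,s_],[-s_,ct]])+p[:2]
        for z in np.linspace(.5,22,6)+z0: cv2.fillPoly(g,[np.round((pr(np.c_[xy,np.full(6,z)])-o+.5)*4).astype(int)],255)
        return cv2.resize(g,tuple(int(v) for v in W),interpolation=cv2.INTER_AREA)/255.
    r=min((minimize(lambda p:np.abs(render(p)-T).sum(),[x0[0],x0[1],a],method="Nelder-Mead",options=dict(initial_simplex=[[x0[0],x0[1],a],[x0[0]+6,x0[1],a],[x0[0],x0[1]+6,a],[x0[0],x0[1],a+.2]])) for a in (x0[2]-.2,x0[2],x0[2]+.2)),key=lambda r:r.fun)
    print("clip",r.x,r.fun,T.sum());return r.x
E
python3 - <<'E'
from fit import *
s=st();c=arm.calibration("wrist");im=arm.get_image("wrist")[:,:,::-1].copy();cv2.imwrite("pics/w4.png",im)
p=fit(im,c,[467,322.5,-.68])
c_,s_=np.cos(p[2]),np.sin(p[2]);g=np.array([p[0]+12*c_+19*s_,p[1]+12*s_-19*c_])
M=R.from_quat(s["ee_rot"]).as_matrix();D=np.r_[g,4]-s["position"];print("leg",g,"tool delta",M.T@D,"yaw z",np.degrees(np.arctan2(M[1,2],M[0,2])),"want",np.degrees(p[2])-90)
E
```

```text
clock: 17.15
position: [459.5, 302.4, 225.9]
ee_rot: [0.269, -0.654, 0.655, -0.266]
contact_force: [1.4, -0.5, 0.4]
gripper_width: 34.2
clock: 17.98
position: [460.0, 300.2, 155.5]
ee_rot: [-0.155, -0.688, 0.691, 0.157]
contact_force: [0.3, 0.9, 0.3]
gripper_width: 33.9
clock: 18.82
position: [461.1, 301.3, 144.0]
ee_rot: [0.236, 0.667, -0.666, -0.236]
contact_force: [-0.9, 0.0, 0.4]
gripper_width: 34.1
18.8167 pos [461.1 301.3 144. ] F [-0.9  0.   0.4] w 34.1 j [ 0.87  0.34 -0.3   0.   -0.93  0.02]
[[-0.777  0.    -0.629]
 [ 0.629  0.    -0.777]
 [-0.    -1.    -0.   ]]
clip [464.92478322 324.529396    -0.66411646] 112.35686274509803 1617.0
leg [462.66341451 302.17126076] tool delta [ -0.63106862 139.99940171  -1.58724284] yaw z -128.99564376125758 want -128.0510703359615
```

View pics/w4.png

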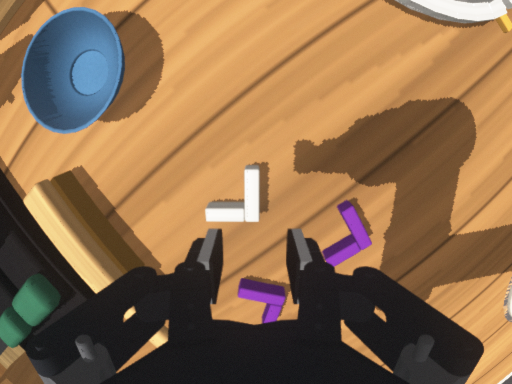

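The clip is centred between the fingers, with the grasp leg at col 252, rows 165–220. The second fit agrees within 2 mm, so I'll descend.

```bash
python3 -m creep '[{"delta_pos":[-0.6,20,-1.6],"rot":[0,-0.016,0],"jaw":34},{"delta_pos":[0,20,0],"rot":[0,0,0],"jaw":34},{"delta_pos":[0,20,0],"rot":[0,0,0],"jaw":34},{"delta_pos":[0,20,0],"rot":[0,0,0],"jaw":34},{"delta_pos":[0,20,0],"rot":[0,0,0],"jaw":34},{"delta_pos":[0,15,0],"rot":[0,0,0],"jaw":34},{"delta_pos":[0,10,0],"rot":[0,0,0],"jaw":34},{"delta_pos":[0,8,0],"rot":[0,0,0],"jaw":34},{"delta_pos":[0,5,0],"rot":[0,0,0],"jaw":34},{"delta_pos":[0,0,0],"rot":[0,0,0],"jaw":34}]'
python3 -m creep '[{"delta_pos":[0,0,0],"rot":[0,0,0],"jaw":0},{"delta_pos":[0,0,0],"rot":[0,0,0],"jaw":0},{"delta_pos":[0,0,0],"rot":[0,0,0],"jaw":0},{"delta_pos":[0,0,0],"rot":[0,0,0],"jaw":0},{"delta_pos":[0,0,0],"rot":[0,0,0],"jaw":0},{"delta_pos":[0,0,0],"rot":[0,0,0],"jaw":0},{"delta_pos":[0,0,0],"rot":[0,0,0],"jaw":0},{"delta_pos":[0,0,0],"rot":[0,0,0],"jaw":0},{"delta_pos":[0,0,0],"rot":[0,0,0],"jaw":0},{"delta_pos":[0,0,0],"rot":[0,0,0],"jaw":0}]'
```

```text
clock: 19.7
position: [462.4, 301.9, 5.2]
ee_rot: [-0.231, -0.668, 0.669, 0.231]
contact_force: [0.2, -0.2, -0.4]
gripper_width: 34.1
clock: 20.53
position: [463.1, 302.7, 6.7]
ee_rot: [0.231, 0.669, -0.668, -0.23]
contact_force: [-1.3, -0.4, 5.5]
gripper_width: 12.2
```

Gripped at 12.2 mm. I'll lift and check.

```bash
python3 -m creep '[{"delta_pos":[0,-5,0],"rot":[0,0,0],"jaw":0},{"delta_pos":[0,-15,0],"rot":[0,0,0],"jaw":0},{"delta_pos":[0,-20,0],"rot":[0,0,0],"jaw":0},{"delta_pos":[0,-20,0],"rot":[0,0,0],"jaw":0},{"delta_pos":[0,-20,0],"rot":[0,0,0],"jaw":0},{"delta_pos":[0,-20,0],"rot":[0,0,0],"jaw":0},{"delta_pos":[0,-20,0],"rot":[0,0,0],"jaw":0},{"delta_pos":[0,-20,0],"rot":[0,0,0],"jaw":0},{"delta_pos":[0,-10,0],"rot":[0,0,0],"jaw":0},{"delta_pos":[0,0,0],"rot":[0,0,0],"jaw":0}]'
python3 -m creep '[{"delta_pos":[0,0,0],"rot":[0,0.0872,0],"jaw":0},{"delta_pos":[0,0,0],"rot":[0,0.0872,0],"jaw":0},{"delta_pos":[0,0,0],"rot":[0,0.0872,0],"jaw":0},{"delta_pos":[0,0,0],"rot":[0,0.0872,0],"jaw":0},{"delta_pos":[0,0,0],"rot":[0,0.0872,0],"jaw":0},{"delta_pos":[0,0,0],"rot":[0,0.0872,0],"jaw":0},{"delta_pos":[0,0,0],"rot":[0,0.0872,0],"jaw":0},{"delta_pos":[0,0,0],"rot":[0,0.0872,0],"jaw":0},{"delta_pos":[0,0,0],"rot":[0,0,0],"jaw":0},{"delta_pos":[0,0,0],"rot":[0,0,0],"jaw":0}]'
python3 - <<'E'
from fit import *
s=st();c=arm.calibration("wrist");im=arm.get_image("wrist")[:,:,::-1].copy();cv2.imwrite("pics/w5.png",im)
M=R.from_quat(s["ee_rot"]).as_matrix();pos=np.array(s["position"])
yaw=np.arctan2(M[1,2],M[0,2])+np.pi/2;c_,s_=np.cos(yaw),np.sin(yaw)
ex=pos[:2]+[-12*c_-19*s_,-12*s_+19*c_];print("expected",ex,yaw)
p=fit(im,c,[*ex,yaw],z0=pos[2]-6)
print("rel nominal",p-np.r_[ex,yaw])
tgt=np.array([528.8,-49.1]);D=np.r_[tgt-ex,0];print("tool delta nominal",M.T@D,"D",D)
E
```

```text
clock: 21.37
position: [463.4, 302.9, 158.1]
ee_rot: [0.231, 0.67, -0.667, -0.23]
contact_force: [-0.0, 0.2, -0.3]
gripper_width: 12.5
clock: 22.2
position: [461.9, 301.6, 154.4]
ee_rot: [-0.445, -0.549, 0.551, 0.445]
contact_force: [0.1, -0.3, -0.7]
gripper_width: 12.3
22.2 pos [461.9 301.6 154.4] F [ 0.1 -0.3 -0.7] w 12.3 j [ 0.87  0.33 -0.28 -0.   -0.96 -0.66]
[[-0.209 -0.002 -0.978]
 [ 0.978 -0.002 -0.209]
 [-0.001 -1.     0.002]]
expected [478.01998117 317.26230685] -1.3606137570326005
clip [474.25389719 325.62837941  -1.28101928] 3063.98431372549 2273.0
rel nominal [-3.76608398  8.36607255  0.07959448]
tool delta nominal [-368.89395159    0.56442544   26.77469137] D [  50.78001883 -366.36230685    0.        ]
```

View pics/w5.png

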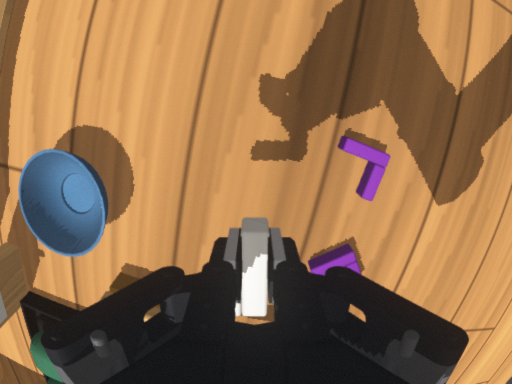

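The clip is held between the fingers, with its free end at (255,240) and its top face lit down to row 315. I'll check for tilt against the projected nominal pose.

```bash
python3 - <<'E'
from h import *
c_,s_=np.cos(-1.3606),np.sin(-1.3606);ex=[478,317.3];pz=154.4
for d in(5.5,):
  for n,(a,b,z) in {"freeTopL":(26,-12,22),"freeTopR":(26,-26,22),"freeBotL":(26,-12,0),"freeBotR":(26,-26,0),"cornerTop":(-26,-26,22),"innerTop":(-12,-12,22)}.items():
    print(n,proj("wrist",[ex[0]+c_*a-s_*b,ex[1]+s_*a+c_*b,pz-d+z]).round(1))
im=cv2.imread("pics/w5.png");print(im[214:320:4,255].tolist());print(im[250,225:290:3].tolist())
E
```

```text
freeTopL [237.8 234.1]
freeTopR [267.9 234.1]
freeBotL [239.8 216.8]
freeBotR [266.1 216.8]
cornerTop [265.9 319.3]
innerTop [239.6 299.5]
[[93, 154, 212], [114, 124, 133], [118, 124, 129], [115, 123, 129], [118, 124, 129], [144, 150, 155], [145, 152, 157], [144, 152, 155], [146, 154, 158], [149, 156, 160], [147, 155, 159], [204, 211, 217], [246, 249, 250], [247, 249, 251], [246, 249, 250], [247, 249, 251], [247, 249, 250], [247, 250, 251], [246, 249, 250], [246, 249, 250], [246, 249, 250], [245, 248, 250], [245, 248, 249], [245, 248, 249], [244, 248, 249], [243, 246, 248], [52, 81, 113]]
[[84, 85, 88], [101, 102, 106], [100, 102, 105], [101, 103, 106], [36, 39, 44], [27, 31, 37], [141, 148, 152], [147, 153, 159], [147, 154, 158], [148, 155, 159], [149, 156, 160], [145, 153, 156], [143, 148, 154], [146, 153, 156], [106, 110, 113], [34, 37, 42], [87, 89, 93], [99, 102, 105], [99, 99, 104], [99, 102, 105], [41, 40, 45], [37, 38, 43]]
```

All clip edges match the projection within 2 px, so it is held level. Moving over the pocket.

```bash
python3 -m creep '[{"delta_pos":[-20,0,1.4],"rot":[0,0,0],"jaw":0},{"delta_pos":[-38.8,0,2.8],"rot":[0,0,0],"jaw":0},{"delta_pos":[-38.8,0,2.8],"rot":[0,0,0],"jaw":0},{"delta_pos":[-38.8,0,2.8],"rot":[0,0,0],"jaw":0},{"delta_pos":[-38.8,0,2.8],"rot":[0,0,0],"jaw":0},{"delta_pos":[-38.8,0,2.8],"rot":[0,0,0],"jaw":0},{"delta_pos":[-38.8,0,2.8],"rot":[0,0,0],"jaw":0},{"delta_pos":[-38.8,0,2.8],"rot":[0,0,0],"jaw":0},{"delta_pos":[-38.8,0,2.8],"rot":[0,0,0],"jaw":0},{"delta_pos":[-38.5,0,3.0],"rot":[0,0,0],"jaw":0}]'
python3 -m creep '[{"delta_pos":[0,0,0],"rot":[0,0,0],"jaw":0},{"delta_pos":[0,0,0],"rot":[0,0,0],"jaw":0},{"delta_pos":[0,0,0],"rot":[0,0,0],"jaw":0},{"delta_pos":[0,0,0],"rot":[0,0,0],"jaw":0},{"delta_pos":[0,0,0],"rot":[0,0,0],"jaw":0},{"delta_pos":[0,10,0],"rot":[0,0,0],"jaw":0},{"delta_pos":[0,10,0],"rot":[0,0,0],"jaw":0},{"delta_pos":[0,0,0],"rot":[0,0,0],"jaw":0},{"delta_pos":[0,0,0],"rot":[0,0,0],"jaw":0},{"delta_pos":[0,0,0],"rot":[0,0,0],"jaw":0}]'
python3 - <<'E'
from h import *
s=st();posts();c=arm.calibration("wrist");im=arm.get_image("wrist")[:,:,::-1].copy();cv2.imwrite("pics/w6.png",im)
M=R.from_quat(s["ee_rot"]).as_matrix();pos=np.array(s["position"])
yaw=np.arctan2(M[1,2],M[0,2])+np.pi/2;c_,s_=np.cos(yaw),np.sin(yaw)
ex=pos[:2]+[-12*c_-19*s_,-12*s_+19*c_];print("clip centre",ex,yaw)
# hub & posts in wrist view
h=cv2.cvtColor(im,cv2.COLOR_BGR2HSV);m=(((h[...,0]<6)|(h[...,0]>173))&(h[...,1]>150)&(h[...,2]>80)).astype(np.uint8)
n,_,ss,cc=cv2.connectedComponentsWithStats(m)
for i in range(1,n):
    if ss[i,4]>60: print("red",ss[i],cc[i].round())
for k in range(4):
    a=np.radians(44.4+90*k);print("pred post top/bot",[proj("wrist",[602.8+112*np.cos(a),-49.9+112*np.sin(a),z]).round() for z in(105,60)])
b=((h[...,0]>100)&(h[...,0]<125)&(h[...,1]>150)&(h[...,2]>80)).astype(np.uint8);n,_,ss,cc=cv2.connectedComponentsWithStats(b)
for i in range(1,n):
    if ss[i,4]>200: print("blue",ss[i],cc[i])
print("hub pred",proj("wrist",[602.8,-49.9,64]),"pocket pred",proj("wrist",[528.8,-49.1,30]),arm.find_in("wrist","tray_hub")[:2])
E
```

```text
clock: 23.08
position: [512.4, -66.2, 155.6]
ee_rot: [-0.445, -0.55, 0.55, 0.445]
contact_force: [1.4, 0.6, -1.3]
gripper_width: 12.4
clock: 23.92
position: [512.7, -64.1, 135.5]
ee_rot: [-0.445, -0.549, 0.55, 0.445]
contact_force: [0.2, -0.1, -1.4]
gripper_width: 12.4
23.9167 pos [512.7 -64.1 135.5] F [ 0.2 -0.1 -1.4] w 12.4 j [ 0.19  0.3  -0.39  0.   -0.88  0.02]
[[-0.207 -0.001 -0.978]
 [ 0.978 -0.    -0.207]
 [-0.    -1.     0.001]]
post 13 112.0 deg 44.8
post 10 113.0 deg 44.3
post 8 113.0 deg 45.80000000000001
clip centre [528.76459001 -48.45704935] -1.361846900038846
red [  33   72   64   24 1064] [61. 84.]
red [251 105  28  27 615] [264. 118.]
red [ 36 236  50  49 820] [ 57. 262.]
pred post top/bot [array([ 38., 276.]), array([ 64., 253.])]
pred post top/bot [array([213., 328.]), array([219., 295.])]
pred post top/bot [array([259., 118.]), array([258., 116.])]
pred post top/bot [array([36., 83.]), array([70., 84.])]
blue [ 185  158  107   80 5186] [239.05283455 195.25780949]
hub pred [138.94692643 196.02534129] pocket pred [232.25242121 202.13012712] [{'location': [163.0, 148.2], 'p': 0.66}, {'location': [16.0, 161.4], 'p': 0.36}]
```

View pics/w6.png

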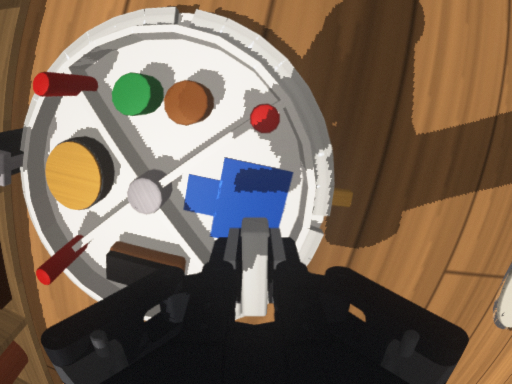

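The last view shows the clip over the blue patch at (250,200) in the pocket. The hub, seen at (150,193) against a predicted (139,196), suggests the axis is about 4 mm nearer to me, so I'll shift by 3 mm and descend.

```bash
python3 -m creep '[{"delta_pos":[0.6,10,2.9],"rot":[0,0,0],"jaw":0},{"delta_pos":[0,14,0],"rot":[0,0,0],"jaw":0},{"delta_pos":[0,14,0],"rot":[0,0,0],"jaw":0},{"delta_pos":[0,14,0],"rot":[0,0,0],"jaw":0},{"delta_pos":[0,14,0],"rot":[0,0,0],"jaw":0},{"delta_pos":[0,12,0],"rot":[0,0,0],"jaw":0},{"delta_pos":[0,8,0],"rot":[0,0,0],"jaw":0},{"delta_pos":[0,5,0],"rot":[0,0,0],"jaw":0},{"delta_pos":[0,0,0],"rot":[0,0,0],"jaw":0},{"delta_pos":[0,0,0],"rot":[0,0,0],"jaw":0}]'
python3 -m creep '[{"delta_pos":[0,0.5,0],"rot":[0,0,0],"jaw":0},{"delta_pos":[0,0.5,0],"rot":[0,0,0],"jaw":0},{"delta_pos":[0,0.5,0],"rot":[0,0,0],"jaw":0},{"delta_pos":[0,0.5,0],"rot":[0,0,0],"jaw":0},{"delta_pos":[0,0.5,0],"rot":[0,0,0],"jaw":0},{"delta_pos":[0,0.5,0],"rot":[0,0,0],"jaw":0},{"delta_pos":[0,0.5,0],"rot":[0,0,0],"jaw":0},{"delta_pos":[0,0.5,0],"rot":[0,0,0],"jaw":0},{"delta_pos":[0,0,0],"rot":[0,0,0],"jaw":0},{"delta_pos":[0,0,0],"rot":[0,0,0],"jaw":0}]'
```

```text
clock: 24.9
position: [510.1, -64.4, 45.1]
ee_rot: [0.445, 0.549, -0.549, -0.445]
contact_force: [0.8, -0.7, -1.2]
gripper_width: 12.2
clock: 25.73
position: [509.7, -64.3, 40.8]
ee_rot: [-0.445, -0.549, 0.549, 0.445]
contact_force: [0.4, 0.4, -0.8]
gripper_width: 12.2
```

```bash
python3 -m creep '[{"delta_pos":[0,0.3,0],"rot":[0,0,0],"jaw":0},{"delta_pos":[0,0.3,0],"rot":[0,0,0],"jaw":0},{"delta_pos":[0,0.3,0],"rot":[0,0,0],"jaw":0},{"delta_pos":[0,0.3,0],"rot":[0,0,0],"jaw":0},{"delta_pos":[0,0.3,0],"rot":[0,0,0],"jaw":0},{"delta_pos":[0,0.3,0],"rot":[0,0,0],"jaw":0},{"delta_pos":[0,0.3,0],"rot":[0,0,0],"jaw":0},{"delta_pos":[0,0.3,0],"rot":[0,0,0],"jaw":0},{"delta_pos":[0,0.3,0],"rot":[0,0,0],"jaw":0},{"delta_pos":[0,0,0],"rot":[0,0,0],"jaw":0}]'
```

```text
clock: 26.57
position: [509.6, -64.4, 38.0]
ee_rot: [-0.445, -0.549, 0.549, 0.445]
contact_force: [-1.1, -0.4, -1.1]
gripper_width: 12.8
```

```bash
python3 -m creep '[{"delta_pos":[0,0.3,0],"rot":[0,0,0],"jaw":0},{"delta_pos":[0,0.3,0],"rot":[0,0,0],"jaw":0},{"delta_pos":[0,0.3,0],"rot":[0,0,0],"jaw":0},{"delta_pos":[0,0.3,0],"rot":[0,0,0],"jaw":0},{"delta_pos":[0,0,0],"rot":[0,0,0],"jaw":0},{"delta_pos":[0,0,0],"rot":[0,0,0],"jaw":0},{"delta_pos":[0,0,0],"rot":[0,0,0],"jaw":0},{"delta_pos":[0,0,0],"rot":[0,0,0],"jaw":0},{"delta_pos":[0,0,0],"rot":[0,0,0],"jaw":0},{"delta_pos":[0,0,0],"rot":[0,0,0],"jaw":0}]'
```

```text
clock: 27.4
position: [509.7, -64.3, 36.9]
ee_rot: [0.445, 0.549, -0.549, -0.445]
contact_force: [1.0, 0.6, -1.1]
gripper_width: 12.6
```

```bash
python3 -m creep '[{"delta_pos":[0,0.3,0],"rot":[0,0,0],"jaw":0},{"delta_pos":[0,0.3,0],"rot":[0,0,0],"jaw":0},{"delta_pos":[0,0.3,0],"rot":[0,0,0],"jaw":0},{"delta_pos":[0,0.3,0],"rot":[0,0,0],"jaw":0},{"delta_pos":[0,0,0],"rot":[0,0,0],"jaw":0},{"delta_pos":[0,0,0],"rot":[0,0,0],"jaw":0},{"delta_pos":[0,0,0],"rot":[0,0,0],"jaw":0},{"delta_pos":[0,0,0],"rot":[0,0,0],"jaw":0},{"delta_pos":[0,0,0],"rot":[0,0,0],"jaw":0},{"delta_pos":[0,0,0],"rot":[0,0,0],"jaw":0}]'
```

```text
clock: 28.23
position: [509.7, -64.4, 36.7]
ee_rot: [0.445, 0.549, -0.549, -0.445]
contact_force: [-3.7, 0.5, 7.1]
gripper_width: 12.3
```

```bash
python3 -m creep '[{"delta_pos":[0,0.3,0],"rot":[0,0,0],"jaw":0},{"delta_pos":[0,0.3,0],"rot":[0,0,0],"jaw":0},{"delta_pos":[0,0.2,0],"rot":[0,0,0],"jaw":0},{"delta_pos":[0,0,0],"rot":[0,0,0],"jaw":0},{"delta_pos":[0,0,0],"rot":[0,0,0],"jaw":0},{"delta_pos":[0,0,0],"rot":[0,0,0],"jaw":0},{"delta_pos":[0,0,0],"rot":[0,0,0],"jaw":0},{"delta_pos":[0,0,0],"rot":[0,0,0],"jaw":0},{"delta_pos":[0,0,0],"rot":[0,0,0],"jaw":0},{"delta_pos":[0,0,0],"rot":[0,0,0],"jaw":0}]'
```

```text
clock: 29.07
position: [509.8, -64.4, 36.7]
ee_rot: [0.445, 0.549, -0.549, -0.445]
contact_force: [-4.3, 1.5, 13.5]
gripper_width: 12.3
```

Contact with the floor at TCP 36.7, as expected. I'll ease up the excess press and open a little.

```bash
python3 -m creep '[{"delta_pos":[0,-0.8,0],"rot":[0,0,0],"jaw":0},{"delta_pos":[0,-0.7,0],"rot":[0,0,0],"jaw":0},{"delta_pos":[0,0,0],"rot":[0,0,0],"jaw":0},{"delta_pos":[0,0,0],"rot":[0,0,0],"jaw":16},{"delta_pos":[0,0,0],"rot":[0,0,0],"jaw":18},{"delta_pos":[0,0,0],"rot":[0,0,0],"jaw":20},{"delta_pos":[0,0,0],"rot":[0,0,0],"jaw":22},{"delta_pos":[0,0,0],"rot":[0,0,0],"jaw":22},{"delta_pos":[0,0,0],"rot":[0,0,0],"jaw":22},{"delta_pos":[0,0,0],"rot":[0,0,0],"jaw":22}]'
```

```text
clock: 29.9
position: [509.7, -64.3, 36.3]
ee_rot: [-0.445, -0.549, 0.549, 0.445]
contact_force: [0.0, 0.2, -0.9]
gripper_width: 22.2
```

```bash
python3 -m creep '[{"delta_pos":[0,-3,0],"rot":[0,0,0],"jaw":22},{"delta_pos":[0,-5,0],"rot":[0,0,0],"jaw":22},{"delta_pos":[0,-8,0],"rot":[0,0,0],"jaw":22},{"delta_pos":[0,-20,0],"rot":[0,0,0],"jaw":22},{"delta_pos":[0,-25,0],"rot":[0,0,0],"jaw":22},{"delta_pos":[0,-30,0],"rot":[0,0,0],"jaw":22},{"delta_pos":[0,-30,0],"rot":[0,0,0],"jaw":22},{"delta_pos":[0,-20,0],"rot":[0,0,0],"jaw":22},{"delta_pos":[0,0,0],"rot":[0,0,0],"jaw":22},{"delta_pos":[0,0,0],"rot":[0,0,0],"jaw":22}]'
python3 - <<'E'
from fit import *
s=st();posts();c=arm.calibration("wrist");im=arm.get_image("wrist")[:,:,::-1].copy();cv2.imwrite("pics/w7.png",im)
sc=arm.get_image("scene")[:,:,::-1];
o=np.zeros((384,812,3),np.uint8);o[:,:512]=im;o[:255,512:]=cv2.resize(sc[150:265,190:325],(300,255),interpolation=3);cv2.imwrite("pics/f.png",o[:,:800])
for n in("clip_leg","clip_centre"):
    for d in arm.masks_of("wrist",n)[:3]: 
        print(n,round(d["p"],2),d["location"],pix2plane("wrist",d["location"],52,c).round())
print("pocket",proj("wrist",[526,-49.3,30]),"exp clip",[proj("wrist",[525.8+a,-49+b,52]).round() for a,b in((0,0),)])
E
```

```text
clock: 30.73
position: [510.3, -64.2, 179.5]
ee_rot: [0.446, 0.55, -0.548, -0.444]
contact_force: [-0.0, -0.5, -0.4]
gripper_width: 22.3
30.7333 pos [510.3 -64.2 179.5] F [-0.  -0.5 -0.4] w 22.3 j [ 0.19  0.24 -0.34 -0.   -0.98  0.02]
[[-0.207  0.004 -0.978]
 [ 0.978  0.001 -0.207]
 [ 0.    -1.    -0.004]]
post 13 112.0 deg 44.8
post 11 113.0 deg 44.4
pocket [233.58353457 189.10599936] exp clip [array([232., 196.])]
```

No more pictures can be viewed, so I'll check numerically. I'll move the arm clear and difference the scene view against the earlier locked-and-empty one.

```bash
python3 -m creep '[{"delta_pos":[0,-10,15],"rot":[0,0,0],"jaw":22},{"delta_pos":[15,-10,15],"rot":[0,0,0],"jaw":22},{"delta_pos":[30,0,0],"rot":[0,0,0],"jaw":22},{"delta_pos":[30,0,0],"rot":[0,0,0],"jaw":22},{"delta_pos":[30,0,0],"rot":[0,0,0],"jaw":22},{"delta_pos":[30,0,0],"rot":[0,0,0],"jaw":22},{"delta_pos":[30,0,0],"rot":[0,0,0],"jaw":22},{"delta_pos":[20,0,0],"rot":[0,0,0],"jaw":22},{"delta_pos":[0,0,0],"rot":[0,0,0],"jaw":22},{"delta_pos":[0,0,0],"rot":[0,0,0],"jaw":22}]'
python3 - <<'E'
from h import *
st();posts()
sc=arm.get_image("scene")[:,:,::-1].copy();cv2.imwrite("pics/sf.png",sc)
old=cv2.resize(cv2.imread("pics/s4.png"),(135,115),interpolation=cv2.INTER_AREA)
new=sc[155:270,185:320]
h0=cv2.cvtColor(old,cv2.COLOR_BGR2HSV);h1=cv2.cvtColor(new,cv2.COLOR_BGR2HSV)
isb=lambda h:(h[...,0]>100)&(h[...,0]<130)&(h[...,1]>120)
b0,b1=isb(h0),isb(h1);cov=b0&~b1;ys,xs=np.nonzero(cov);ys0,xs0=np.nonzero(b0)
print("blue before/after",b0.sum(),b1.sum(),"covered centroid world",pix2plane("scene",(xs.mean()+185,ys.mean()+155),52).round(),"blue c",pix2plane("scene",(xs0.mean()+185,ys0.mean()+155),30).round())
def show(b,c,y0=20,y1=55,x0=55,x1=105):
    for y in range(y0,y1): print("".join("#" if b[y,x] else ("o" if c[y,x] else ".") for x in range(x0,x1)))
show(b1,cov)
ex=np.array([525.8,-49.]);a=-1.3615;c_,s_=np.cos(a),np.sin(a)
print("exp top corners",[(proj("scene",[ex[0]+c_*u-s_*v,ex[1]+s_*u+c_*v,52])-[185+55,155+20]).round(1).tolist() for u,v in((-26,-26),(26,-26),(26,-12),(-12,-12),(-12,26),(-26,26))])
for n in("scene","top","wrist"):
    arm.get_image(n)
    for d in arm.find_in(n,"clip_leg")[:4]: print(n,round(d["p"],2),d["location"],pix2plane(n,d["location"],50).round())
for t,z in dict(tin=26,bowl=25,brush=38,dustpan=20,broom=20).items():
    d=arm.find_in("scene",t)[:1]
    if d: print(t,np.round(d[0]["location"]))
E
```

```text
clock: 31.82
position: [441.6, 111.1, 196.7]
ee_rot: [-0.444, -0.549, 0.55, 0.445]
contact_force: [0.4, -0.7, -1.1]
gripper_width: 22.1
31.8167 pos [441.6 111.1 196.7] F [ 0.4 -0.7 -1.1] w 22.1 j [ 0.61  0.13 -0.44 -0.   -1.01 -0.39]
[[-0.209 -0.001 -0.978]
 [ 0.978 -0.001 -0.209]
 [-0.001 -1.     0.002]]
post 13 112.0 deg 44.8
post 10 113.0 deg 44.3
post 10 113.0 deg 45.5
post 13 114.0 deg 43.900000000000006
blue before/after 347 160 covered centroid world [524. -44.  52.] blue c [522. -50.  30.]
..................................................
..................................................
..................................................
..................................................
..................................................
..................................................
.............oooo.................................
............ooooooooo.............................
............oooooooooooo..........................
............oooooooooooooooo......................
...........oooooooooooooooooo###..................
...........oooooooooooooooooo###o...
[... 927 characters left out ...]
.....
..................................................
..................................................
..................................................
..................................................
..................................................
exp top corners [[28.1, 6.9], [11.8, 6.1], [11.5, 9.9], [23.5, 10.4], [22.8, 20.7], [27.3, 20.9]]
scene 0.73 [259.9, 186.9] [519. -50.  50.]
scene 0.52 [366.7, 170.7] [370. 268.  50.]
top 0.69 [248.2, 205.3] [511. -38.  50.]
top 0.61 [327.7, 170.6] [ 635. -312.   50.]
top 0.53 [164.4, 253.5] [345. 242.  50.]
wrist 0.6 [214.7, 29.2] [509. -28.  50.]
tin [172. 208.]
bowl [382. 255.]
brush [191. 158.]
dustpan [120. 139.]
broom [430. 225.]
```

The covered area is a clean L that matches the predicted top-face corners to about a pixel, and the tray angle is unchanged. One quick comparison of the plunger knob before and after, then I'll hand in.

```bash
python3 - <<'E'
from h import *
for f in("scene0","sf"):
    g=cv2.imread(f"pics/{f}.png").max(2)[228:256,228:248].astype(int);m=g<45;ys,xs=np.nonzero(m);print(f,m.sum(),xs.mean()+228,ys.mean()+228,ys.min()+228)
for z in(130,121): print(z,proj("scene",[744,-54,z]))
arm.job_done()
E
```

```text
scene0 42 237.4047619047619 240.35714285714286 237
sf 41 237.8048780487805 241.53658536585365 238
130 [237.00130726 237.86337155]
121 [237.15931906 239.24058966]
the job is handed in; nothing more can be done
```

The tidy is locked in the next notch, the aluminium clip lies flat in the blue pocket, and I've handed the job in. No verdict came back.

**Turning the tidy:** I pushed the front red post anticlockwise. The tray snapped into the notch about where I had estimated. Feeling for the lock raised the force to about 10 N with almost no movement, and I eased off. The highest reading while pushing was about 12 N, early on.

**Placing the clip:** I picked the aluminium clip, not the two purple look-alikes. It hung level in the grip, and I set it on the pocket floor and let go. Pressing down peaked at 13.5 N, which I backed off before opening the fingers.

**Last checks:**
- **Lock:** the tray angle is unchanged since locking, with the carousel at about -0.1 rad. The plunger knob sits about 1.2 px lower than at the start, which fits the expected 1.4 px for the 9 mm drop.
- **Clip:** it covers a clean L on the blue lining that matches the expected position to about 1 px. By that match its centre is within a few mm of the pocket's middle.
- **Other things:** the tin, bowl, brush, dustpan and broom show within about 3 px of where they started, which is within the detector's error.
- **Arm:** it is clear of everything.

**Not fully confirmed:**
- I had used up the 12 pictures, so the final state was checked by pixel comparison and not by eye.
- One wrist view put the tray's axis about 4 mm off my estimate. I allowed 3 mm for that before lowering the clip.
- Right after release, the wrist detector found no clip. After I moved away, single-view detections placed it about 7 to 27 mm from where the L match does. They are coarse and I relied on the L match.

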